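# Empty the tilting pot of casting buttons into the scrap bin

## Robot

A 6-joint arm with a two-finger parallel gripper is mounted at the origin on a cart in front of the work surface, level with it; the furniture and walls round the work are solid. World frame = base frame: x ahead of the robot, y to its left, z up, the work surface at z = 0. Lengths are in m, angles in rad, forces in N, time in s.
With the tool pointing down it reaches from about 0.4 to 0.925 m from the base axis. Payload 3.4 kg.
Tool frame: the origin (TCP) lies midway between the tips of the shut fingers; the grasp point (between the pads) lies 19 mm behind it (robot.grip_point_offset is the distance from the TCP to the grasp point, in m); z points along the fingers, y is the line along which they close (so a half turn about z gives the same grasp; the last joint's range is limited). The gripper opens to 85 mm and grips with 20 to 120 N. Pads are 22 mm wide; open, the fingers measure 114 mm over their backs; the gripper's body (76 mm by 85 mm) begins 54 mm behind the grasp point. The pads swing forward as they close: fully open they stand 13 mm farther back than shut.
Start: joints at [1.139, 0.307, 1.506, -0, 1.328, -0.073], TCP at [0.202, 0.538, 0.231] pointing down, gripper open.
Joint ranges: [-3.12, 3.12], [-1.05, 2.28], [0.14, 2.33], [-1.42, 4.57], [0.1, 2.73], [-2.68, 2.68]. Speed limits (rad/s): [2.57, 2.57, 3.14, 3.14, 3.14, 3.14].

## Interface

Orientations are given as a unit quaternion [x, y, z, w].
In Python, from workcell import robot, telemetry, capture, camera_info gives the robot as it stands. Calls block until the motion is done:
- robot.move_to(position, orientation): joint-space move of the TCP to a pose.
- robot.movel(position, v=0.15, attitude=None, until_force=None): straight line of the TCP; attitude=None keeps the orientation; v is the mean speed in m/s. With until_force (N) it stops when the force on the tool has changed by that much, and returns True; else False.
- robot.move_joints(angles): joint-space move.
- robot.move_gripper(opening, f_grip=None): opening from 0.0 (shut) to 1.0 (fully open); f_grip is the grip in N (None keeps the last); returns when the fingers have stopped.
- robot.pause(seconds).
- robot.ik(position, orientation): joint angles nearest the present ones, or None.
- telemetry.observe(): the state.
- capture(name): name is "side" or "top"; returns the picture (400x640x3 uint8, red, green, blue); there is no depth.
- camera_info(name): a dict with "mtx" (3x3 intrinsics, pixels), "k1" (the pictures are not rectified: a ray, as slopes to the right and down, at radius r is drawn at 1 + k1 r^2 times it, then the intrinsics apply), "R" (3x3) and "t" (3): a world point X has camera coordinates R X + t. Camera axes: x right, y down, z forward; pixel columns grow to the right and rows downward; lengths in m; the calibration is good to about 2 mm. A picture is of the moment at which its call begins. camera_info takes no time and is no camera call.
A pose or a line that the arm cannot do raises robot.IKError and nothing moves.
- robot.close_job(): hands the job in; it is judged then, once.
The state is a dict: "time_s": time; "joints": joint angles; "joint_velocities": joint speeds; "effort": joint torques, N m; "eef_pos": TCP position; "tcp_rot": TCP orientation; "ft_force": force on the tool from outside, world axes, zero at the start; "torque": the same for the moment, N m; "grip_width": opening from 0.0 (shut) to 1.0 (fully open); "finger_force": force on a finger pad.
Only numpy, scipy, OpenCV 4.12 (cv2) and the standard library are available. Lean on these libraries where they do the work, as an engineer would, in place of code of your own. Each camera call takes 0.05 s, during which the arm holds its last target. There are 200 camera calls.

## Task

The blue tilting pot on the grey stand holds four metal casting buttons. Swing its red-handled lever over to tip the pot until all four buttons have dropped into the yellow bin beneath it, then swing the lever back so that the pot stands fully upright again, and let go. Leave the bin standing where it is and do not disturb the other things on the bench.

Things in the scene. Friction and masses are not known exactly. Their poses are not given: they have to be found in the camera images.
- stand: grey stand bolted to the worktop, 195 mm tall, base plate 85 x 120 mm. Origin: on the worktop, under the bearing. Its x axis runs along the pivot, from the lever side (-x, towards the robot) through the 36 mm thick post to the pot side (+x); its -y axis is the side to which the pot tips; z up
- pivot (a point): point on the pivot axis inside the bearing, 165 mm above the worktop; axes as the stand's. The pot and the lever turn together about the stand's x axis through it
- tilt_pot (a joint): tilt of the pot in rad: 0 = upright (against its stop), growing as it tips towards the stand's -y side, 2.32 = tipped over fully (stop; mouth down at a slope). A stiff bearing (about 0.14 N m) holds it at any angle, so about 2 to 4 N at the handle moves it
- handle (a point): middle of the red round handle (14 mm thick, 75 mm long, parallel to the pivot, free end towards the robot), 110 mm from the pivot axis on a flat lever; it spans -116 to -41 mm along the stand's x. Pot upright: lever leans 57 degrees to the stand's +y, handle 59 mm above the pivot; fully tipped: 76 degrees to -y, 27 mm above. It swings over the top
- mouth (a point): centre of the pot's open mouth. The blue pot has a steel rim, is 85 mm deep and 94 mm across the rim, 74 mm at the foot, walls 3 mm; its centre line lies 115 mm from the pivot point along the stand's x and its mouth 40 mm above the pivot axis when upright
- bin: yellow open bin, loose, 132 x 302 mm and 75 mm tall, walls 5 mm, under the pot and to its tipping side. Origin: centre of its underside; x across its short side, y along its long side, z up
- button1: one of four identical silvery casting buttons (scrap metal left after casting): a disc 21 mm across and 9 mm thick that tapers to a stub, 18 mm tall in all, 25 g; at first loose in the pot. Origin: centre of the disc's flat face
- button2: one of four identical silvery casting buttons (scrap metal left after casting): a disc 21 mm across and 9 mm thick that tapers to a stub, 18 mm tall in all, 25 g; at first loose in the pot. Origin: centre of the disc's flat face
- button3: one of four identical silvery casting buttons (scrap metal left after casting): a disc 21 mm across and 9 mm thick that tapers to a stub, 18 mm tall in all, 25 g; at first loose in the pot. Origin: centre of the disc's flat face
- button4: one of four identical silvery casting buttons (scrap metal left after casting): a disc 21 mm across and 9 mm thick that tapers to a stub, 18 mm tall in all, 25 g; at first loose in the pot. Origin: centre of the disc's flat face
- flask: bystander: closed brass-coloured denture flask, 90 x 90 x 70 mm; origin at the centre of its underside
- calliper: bystander: calliper lying flat, 67 x 225 x 13 mm; origin at the centre of its underside
- marker: bystander: black-and-white marker pen, lying, 17 x 135 x 16 mm; origin at the centre of its underside
- cast: bystander: blue plaster dental cast with teeth, 62 x 74 x 43 mm; origin at the centre of its underside

How it is judged:
By the outcome, as a careful person would: the job done as asked, in the order asked, and still so for the second after the job is handed in, with the robot touching nothing.
It also fails if it takes over 48 s, if anything falls off the work surface, if the arm or the gripper's body presses on something with over 40 N, if the wrist force passes 120 N, or if a joint passes its speed limit or range.

## Working session

There is one attempt and no reset: what is moved stays moved. The work goes in short steps, each a Python script; the robot and the scene stay as the last script left them, time stands still between calls to the robot, and variables do not carry over. Pictures are saved under pics/ and viewed, at most 10 in all, crops included, and the job is handed in when it is done.

```bash
mkdir -p pics
python3 - <<'E'
from workcell import robot, telemetry, capture, camera_info
import cv2
for n in("side","top"):
    cv2.imwrite(f"pics/{n}0.png",capture(n)[:,:,::-1]); i=camera_info(n); print(n,i)
print(telemetry.observe())
E
```

```text
side {'mtx': array([[363.02421357,   0.        , 326.27015943],
       [  0.        , 363.02421357, 195.74170183],
       [  0.        ,   0.        ,   1.        ]]), 'k1': 0.01711130267153194, 'R': array([[ 0.85715877, -0.51502557,  0.00524432],
       [-0.23834127, -0.40565737, -0.88240327],
       [ 0.45658764,  0.75510977, -0.47046462]]), 't': array([-0.51629916,  0.2554094 ,  0.96873979])}
top {'mtx': array([[500.68157214,   0.        , 318.36403788],
       [  0.        , 500.68157214, 196.85464483],
       [  0.        ,   0.        ,   1.        ]]), 'k1': 0.02484791224494352, 'R': array([[ 1.23588441e-02, -9.99923284e-01, -8.27883137e-04],
       [-9.75727906e-01, -1.18787521e-02, -2.18664011e-01],
       [ 2.18637401e-01,  3.51022309e-03, -9.75799859e-01]]), 't': array([-0.01359498,  0.58270579,  1.58257469])}
{'time_s': 0.1, 'joints': array([ 1.13851985e+00,  3.07512762e-01,  1.50753199e+00,  1.56970369e-05,
        1.32842309e+00, -7.34990719e-02]), 'joint_velocities': array([-0.00070873, -0.00172712, -0.00376801,  0.00011892,  0.00082473,
        0.00170229]), 'effort': array([ 2.26172983e-04, -4.58535862e+01, -2.52608389e+01,  6.76924219e-05,
        5.59986176e-03,  3.82591315e-05]), 'eef_pos': array([0.20165323, 0.53781031, 0.23046888]), 'tcp_rot': array([ 1.78429900e-01,  9.83952180e-01, -9.05863954e-04, -2.41961175e-04]), 'ft_force': array([ 0.07003979, -0.42790103, -0.33834041]), 'torque': array([-0.03413366, -0.04021535, -0.0048714 ]), 'finger_force': 0.0, 'grip_width': 1.0005458450645923}
```

View pics/side0.png

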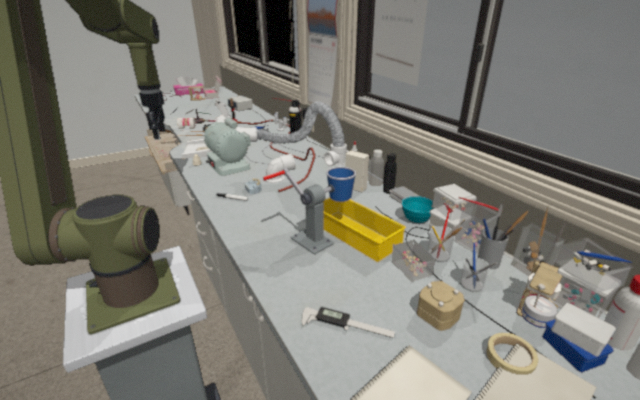

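View pics/top0.png

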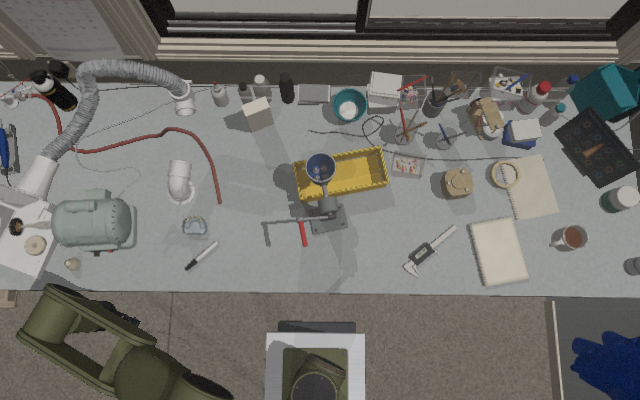

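The side view shows the red handle near (275,175), the stand post near (315,215) and the pot at (341,183). In the top view the handle runs from (300,222) to (306,245), with the pot rim at (321,168). I'll zoom in to fit the pose.

Run:
```python
import cv2,numpy as np
a=cv2.imread("pics/top0.png")[140:260,260:400]; b=cv2.imread("pics/side0.png")[150:260,240:415]
cv2.imwrite("pics/topc.png",cv2.resize(a,None,fx=5,fy=5,interpolation=2)[:600])
cv2.imwrite("pics/sidec.png",cv2.resize(b,None,fx=4.5,fy=4.5,interpolation=2))
for n in("top","side"):
    h=cv2.cvtColor(cv2.imread(f"pics/{n}0.png"),cv2.COLOR_BGR2HSV)
    m=(((h[...,0]<6)|(h[...,0]>174))&(h[...,1]>150)&(h[...,2]>110)).astype(np.uint8)
    N,l,s,c=cv2.connectedComponentsWithStats(m)
    for i in range(1,N):
        if s[i,4]>15: print(n,s[i],c[i])
```

```text
top [401  77  25  13  39] [411.87179487  82.97435897]
top [540  81  11  11  85] [545.01176471  85.88235294]
top [300 222   6  24  64] [302.53125  233.046875]
side [264 171  20   9  52] [273.78846154 175.        ]
side [482 204  15   6  24] [488.95833333 206.20833333]
side [442 220   5  19  28] [444.07142857 228.35714286]
side [634 275   6   9  39] [637.05128205 278.30769231]
```

View pics/topc.png

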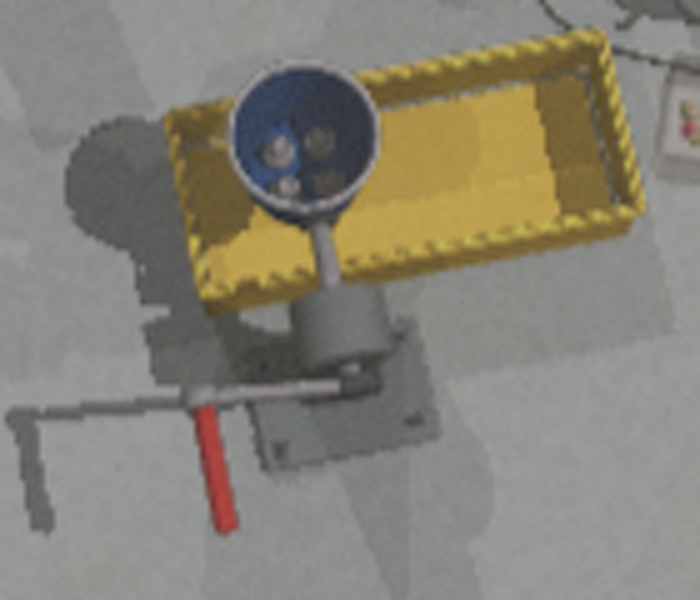

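View pics/sidec.png

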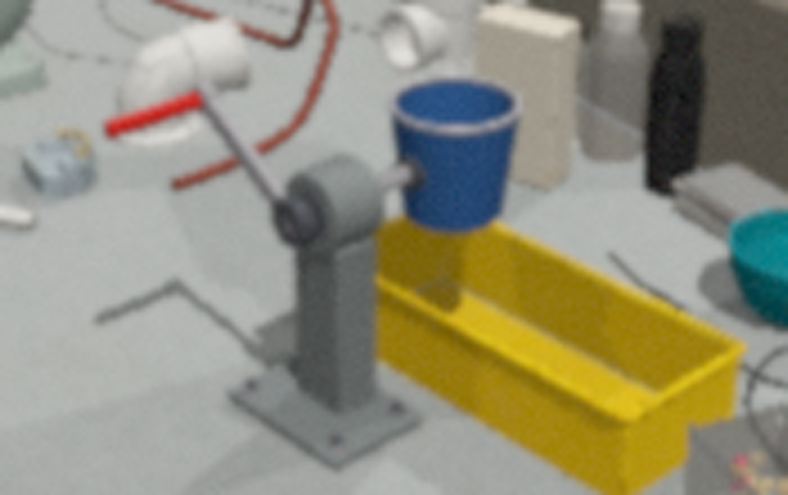

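The crops show four buttons in the pot. In the top view the handle ends are at about (300,221) and (305.6,246) and the mouth at (321,167.4). In the side view the ends are at (284.4,172) and (264,179), with the mouth at (341.6,173.6). Next I'll fit the stand's x, y and yaw.

```bash
cat > h.py <<'E'
import numpy as np
from scipy.optimize import least_squares
from scipy.spatial.transform import Rotation as Ro
from workcell import camera_info
def proj(n,X):
    i=camera_info(n); c=i["R"]@X+i["t"]; s=c[:2]/c[2]; s=s*(1+i["k1"]*s@s)
    return i["mtx"][:2,:2]@s+i["mtx"][:2,2]
def w(p,X): return Ro.from_euler('z',p[2]).apply(X)+[p[0],p[1],0]
A=np.radians(57)
def hp(tilt,x=-.08): # handle point in stand frame
    a=A-tilt; return np.array([x,.11*np.sin(a),.165+.11*np.cos(a)])
E
python3 - <<'E'
from h import *
obs=[("top",hp(0,-.041),(300,221)),("top",hp(0,-.116),(305.3,245.5)),("top",hp(0,-.0785),(302.5,233)),("top",[.115,0,.205],(320.7,167.2)),
("side",hp(0,-.041),(284.2,172)),("side",hp(0,-.116),(264.2,178.8)),("side",hp(0,-.0785),(273.8,175)),("side",[.115,0,.205],(341.5,173.4))]
f=lambda p:np.concatenate([proj(n,w(p,np.array(X)))-np.array(u) for n,X,u in obs])
r=least_squares(f,[.55,0,0],loss='soft_l1')
print(r.x,np.round(r.fun.reshape(-1,2),1))
from workcell import robot
for t in np.linspace(0,2.32,5): print(t,w(r.x,hp(t)))
E
```

```text
[ 0.53426991 -0.03771336  0.20397702] [[ 0.5 -0.6]
 [-0.  -0. ]
 [ 0.4 -0.1]
 [ 0.5 -0.9]
 [-0.5 -0.5]
 [-1.  -0.3]
 [-0.1 -0.1]
 [-0.6 -0.8]]
0.0 [0.43724099 0.03642263 0.22491029]
0.58 [ 0.44694777 -0.01050316  0.26566999]
1.16 [ 0.45959189 -0.07162903  0.27350308]
1.7399999999999998 [ 0.47103778 -0.12696227  0.24584756]
2.32 [ 0.47754178 -0.15840478  0.19174885]
```

The fit is good, with residuals of 1 px or less. I'll check that the arm can follow the arc, caging the handle and leaning the tool partly with the lever.

```bash
cat >> h.py <<'E'
P=np.array([.53427,-.03771,.20398])
def pose(t,k=.6,back=0.,flip=False,lead=0.):
    """TCP pose caging the handle at tilt t; tool leans k*lever angle about stand x."""
    a=k*(A-t)
    z=np.array([0,-np.sin(a),-np.cos(a)]); x=np.array([1.,0,0])*(1 if flip else -1); y=np.cross(z,x)
    R=Ro.from_euler('z',P[2]).as_matrix()@np.c_[x,y,z]
    return w(P,hp(t,-.085)+z*(.019-back)), Ro.from_matrix(R).as_quat()
E
python3 - <<'E'
from h import *
from workcell import robot
print(robot.grip_point_offset)
for k in(.4,.6):
  for fl in(0,1):
    print(k,fl)
    for t,b in((0,.08),(-.1,0),(0,0),(.6,0),(1.2,0),(1.8,0),(2.32,0),(2.42,0)):
        q=robot.ik(*pose(t,k,b,fl)); print(t,b,None if q is None else np.round(q,2))
E
```

```text
0.0187
0.4 0
0 0.08 [ 0.37  0.11  1.72 -0.4   1.4  -1.32]
-0.1 0 [ 0.34  0.19  1.87 -0.47  1.19 -1.23]
0 0 [ 0.3   0.17  1.85 -0.43  1.19 -1.3 ]
0.6 0 [-0.    0.1   1.76 -0.16  1.26 -1.73]
1.2 0 [-0.31  0.15  1.67  0.07  1.36 -2.1 ]
1.8 0 [-0.54  0.29  1.61  0.24  1.47 -2.36]
2.32 0 [-0.65  0.45  1.57  0.34  1.54 -2.51]
2.42 0 [-0.67  0.48  1.57  0.36  1.55 -2.53]
0.4 1
0 0.08 [ 0.37  0.11  1.72 -0.4   1.4   1.82]
-0.1 0 [ 0.34  0.19  1.87 -0.47  1.19  1.91]
0 0 [ 0.3   0.17  1.85 -0.43  1.19  1.84]
0.6 0 [-0.    0.1   1.76 -0.16  1.26  1.41]
1.2 0 [-0.31  0.15  1.67  0.07  1.36  1.04]
1.8 0 [-0.54  0.29  1.61  0.24  1.47  0.78]
2.32 0 [-0.65  0.45  1.57  0.34  1.54  0.63]
2.42 0 [-0.67  0.48  1.57  0.36  1.55  0.61]
0.6 0
0 0.08 [ 0.53  0.18  1.74 -0.57  1.45 -1.11]
-0.1 0 [ 0.48  0.27  1.88 -0.66  1.27 -1.  ]
0 0 [ 0.44  0.23  1.87 -0.61  1.26 -1.08]
0.6 0 [ 0.06  0.1   1.77 -0.25  1.25 -1.64]
1.2 0 [-0.34  0.16  1.66  0.11  1.39 -2.14]
1.8 0 [-0.6   0.35  1.57  0.33  1.58 -2.43]
2.32 0 [-0.72  0.57  1.51  0.45  1.73 -2.58]
2.42 0 [-0.74  0.61  1.5   0.47  1.76 -2.6 ]
0.6 1
0 0.08 [ 0.53  0.18  1.74 -0.57  1.45  2.03]
-0.1 0 [ 0.48  0.27  1.88 -0.66  1.27  2.15]
0 0 [ 0.44  0.23  1.87 -0.61  1.26  2.06]
0.6 0 [ 0.06  0.1   1.77 -0.25  1.25  1.5 ]
1.2 0 [-0.34  0.16  1.66  0.11  1.39  1.  ]
1.8 0 [-0.6   0.35  1.57  0.33  1.58  0.71]
2.32 0 [-0.72  0.57  1.51  0.45  1.73  0.56]
2.42 0 [-0.74  0.61  1.5   0.47  1.76  0.54]
```

Run:
```python
from h import *
from workcell import robot,telemetry,capture
import cv2
robot.move_gripper(.5)
p,q=pose(0,.6,.1,True); robot.move_to(p,q)
p,q=pose(0,.6,0,True); print(robot.movel(p,v=.08,until_force=10))
robot.move_gripper(.24,f_grip=20)
s=telemetry.observe(); print(s["time_s"],s["eef_pos"]-p,s["ft_force"],s["grip_width"],s["finger_force"])
a=capture("top")[140:260,240:380]; b=capture("side")[130:250,220:360]
cv2.imwrite("pics/g.png",cv2.resize(np.hstack([a,b])[:,:,::-1],None,fx=2.8,fy=2.8,interpolation=cv2.INTER_CUBIC))
```

```text
False
4.1583 [7.15177534e-05 1.51826181e-04 1.26339438e-04] [-0.74660877  0.56705494  0.12676963] 0.24046404755850762 0.0
```

View pics/g.png

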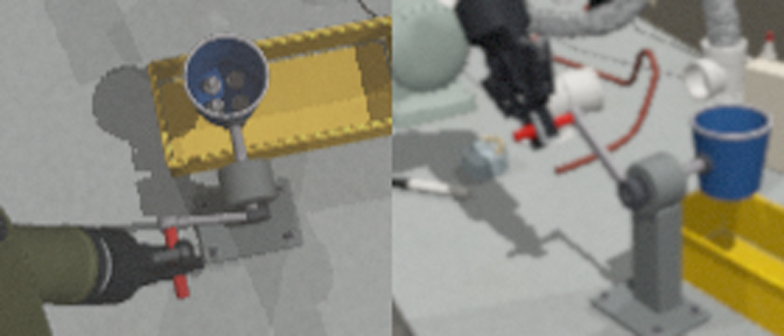

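The handle is caged between the fingers, at about (178,262) in the left crop and (545,130) in the right one. Now I'll tip the pot.

Run:
```python
from h import *
from workcell import robot,telemetry,capture
import cv2
for t in list(np.arange(.15,2.3,.15))+[2.32,2.38,2.44]:
    p,q=pose(t,.6,0,True)
    hit=robot.movel(p,v=.05,attitude=q,until_force=25 if t<2.3 else 12)
    s=telemetry.observe(); print(round(t,2),hit,round(s["time_s"],1),np.round(s["ft_force"],1),round(s["finger_force"],1))
    if hit: break
robot.pause(.7)
a=capture("top")[140:260,260:400]; b=capture("side")[130:250,260:400]
cv2.imwrite("pics/t.png",cv2.resize(np.hstack([a,b])[:,:,::-1],None,fx=2.8,fy=2.8,interpolation=cv2.INTER_CUBIC))
```

```text
0.15 False 4.7 [ 0.4 -0.5 -0.2] 0.0
0.3 False 5.2 [-0.   0.3  0.4] 0.0
0.45 False 5.6 [ 0.6 -0.3 -0.4] 0.0
0.6 False 6.1 [ 0.4  0.2 -0.8] 0.0
0.75 False 6.5 [0.7 0.7 0.7] 0.0
0.9 False 6.9 [ 0.1 -0.3 -1.2] 0.0
1.05 False 7.4 [-0.9  0.1  0.1] 0.0
1.2 False 7.8 [-0.6  0.5  0.4] 0.0
1.35 False 8.3 [-0.8 -0.3 -0.2] 0.0
1.5 False 8.7 [-1.5  0.8 -0.3] 0.0
1.65 False 9.2 [-0.1 -0.   0.3] 0.0
1.8 False 9.6 [0.2 0.2 0.2] 0.0
1.95 False 10.1 [ 0.   0.6 -0.1] 0.0
2.1 False 10.5 [ 0.1 -0.2 -0.1] 0.0
2.25 False 11.0 [0.6 0.5 0.4] 0.0
2.32 False 11.3 [0.7 0.4 0.3] 0.0
2.38 True 11.5 [-0.4  1.2  3.5] 1.6
```

View pics/t.png

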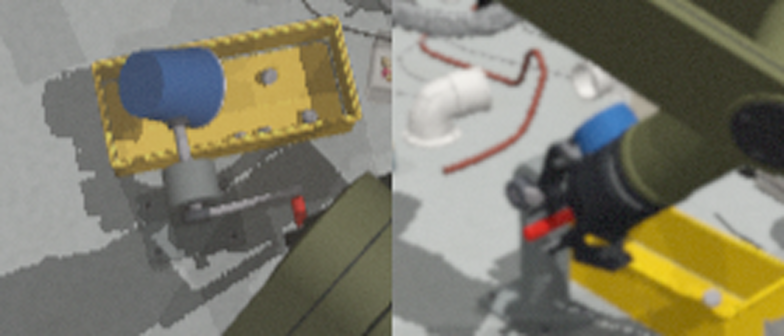

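The pot is at its stop with its foot showing. Four buttons seem to lie in the bin at crop positions (268,75), (310,117), (262,131) and (238,134). I'll swing it back, then check the pot is empty.

Run:
```python
from h import *
from workcell import robot,telemetry,capture
import cv2
for t in list(np.arange(2.25,.05,-.15))+[0,-.04,-.08,-.12]:
    p,q=pose(t,.6,0,True)
    hit=robot.movel(p,v=.06,attitude=q,until_force=25 if t>.05 else 12)
    if hit or t<.1:
        s=telemetry.observe(); print(round(t,2),hit,round(s["time_s"],1),np.round(s["ft_force"],1),round(s["finger_force"],1))
    if hit: break
# centre the cage on the upright handle, open, and back out along the tool axis
p,q=pose(0,.6,0,True); robot.movel(p,v=.05,attitude=q)
robot.move_gripper(.5)
p,q=pose(0,.6,.13,True); robot.movel(p,v=.12,attitude=q)
robot.pause(.3); print(telemetry.observe()["time_s"])
T,S=capture("top"),capture("side")
for n,i in(("top",T),("side",S)): cv2.imwrite(f"pics/{n}1.png",i[:,:,::-1])
a=T[140:260,260:400]; b=S[150:270,260:400]
cv2.imwrite("pics/e.png",cv2.resize(np.hstack([a,b])[:,:,::-1],None,fx=2.8,fy=2.8,interpolation=cv2.INTER_CUBIC))
for n,i in(("top",T),("side",S)):
    h=cv2.cvtColor(i,cv2.COLOR_RGB2HSV); m=(((h[...,0]<6)|(h[...,0]>174))&(h[...,1]>150)&(h[...,2]>110)).astype(np.uint8)
    N,l,s,c=cv2.connectedComponentsWithStats(m)
    print(n,[(s[j,4],c[j]) for j in range(1,N) if s[j,4]>30 and 240<c[j][0]<360])
```

```text
0 False 18.6 [-0.4 -0.4  0.2] 0.0
-0.04 False 18.8 [ 0.6 -1.4 -0. ] 0.0
-0.08 False 19.1 [ 1.6 -4.7  4.9] 3.4
-0.12 False 19.3 [  1.2 -10.1  17.9] 9.7
21.6
top [(np.int32(68), array([302.75      , 233.23529412]))]
side [(np.int32(55), array([273.78181818, 174.81818182]))]
```

View pics/e.png

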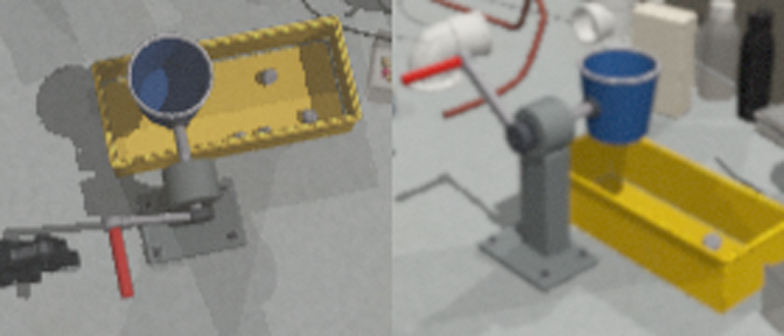

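The pot is empty and upright: the handle's pixel centroid is within 0.25 px of where it started. The four buttons are in the bin at (267,75), (308,117), (263,131) and (238,134), and the gripper is clear.

```bash
python3 -c "
from workcell import robot
print(robot.close_job())"
```

```text
the job is handed in; nothing more can be done
None
```

The job is handed in: all four buttons are in the yellow bin, the pot is back upright against its stop, the lever is released, and the robot took about 22 s.

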